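# Put the toy bus away, flip the toy-bin lid shut and latch it

## Task

Stand the yellow school bus on its wheels on the floor of the red toy bin, setting it down rather than dropping it. Then nudge the open lid up past upright, and once it tips over let it swing shut by its own weight without following it down; when it is shut, slide the yellow-gripped latch on the lid fully home into its keeper. Leave the whale, the tin and the yo-yo where they are.

Things in the scene. Friction and masses are not known exactly. Their poses are not given: they have to be found in the camera images.
- bus: Yellow plastic toy school bus, 120 long x 46 wide x 58 mm high, about 0.16 kg, loose on the table on four black fixed wheels that do not roll. Origin: centre of its underside at wheel bottom. x along its length to the bonnet (36 mm high, x = 36 to 60 mm; the full-height body runs from x = -60 to +36 mm), y across the 46 mm width, z up.
- bin: Red toy bin fixed to the table: 320 (x) x 200 (y) x 125 mm high, walls 6 mm, inside 308 x 188 mm. Origin: centre of its underside. Lid hinge along x on its +y side, which faces roughly the robot's left (yaw varies). On its -y side, outside the rim at x = 0, stands the steel keeper: a loop 50 mm wide, 34 mm clear inside, y = -112 to -124 mm, top at z = 159 mm.
- bin_floor (a point): Centre of the bin's inner floor, 12 mm above the table; axes as the bin's.
- lid (a joint): Lid angle in rad: 0 shut, 1.57 upright, 2.0 fully open on its stop, leaning 25 degrees outwards, where it starts. Red slab 324 mm along the hinge, 206 mm from hinge to free edge, 12 mm thick, about 0.35 kg. Hinge nearly free, mildly damped: below about 1.5 the lid falls shut by itself in a second or two, above 1.65 it falls back open.
- lid_hinge (a point): Middle of the hinge axis (bin frame 0, 100, 125 mm), in the lid's underside. Turns with the lid: its -y axis points from hinge to free edge, z out of the outer face (up when shut).
- lid_edge (a point): Middle of the lid's free edge, mid thickness; turns with the lid. Fully open, the edge's outer corner is 307 mm above the table at bin y = +197 mm; upright, the edge is 331 mm up. The latch sits on the outer face by the middle of this edge; beyond 30 mm either side of the middle, edge and outer face are plain.
- latch (a joint): Travel of the sliding latch in m: 0 drawn back, 0.030 fully home, its bolt through the keeper loop. It slides on the lid away from the hinge (towards the bin's -y when shut), stays where left and takes about 2 N to slide. It starts within 4 mm of drawn back.
- latch_grip (a point): Centre of the top of the latch's yellow grip: a block 40 mm (x, along the hinge) x 14 mm (y, sliding direction), standing 27 mm proud of the lid. Lid shut and latch at 0: bin frame (0, -40, 164 mm), the lid's face being at z = 137 mm. Its steel bolt bar (24 mm wide, top 9 mm above the lid) reaches 64 mm from the grip towards the free edge, 16 mm towards the hinge.
- whale: Green silicone bath whale, about 110 x 75 x 58 mm, bystander, loose on the table. Origin: centre of its underside, z up.
- tin: Round steel tin with closed lid, 72 mm diameter, 62 mm high, bystander, loose on the table. Origin: centre of its underside, z up.
- yoyo: Wooden yo-yo lying on its flat face, 56 mm diameter, 34 mm high, bystander, loose on the table. Origin: centre of its underside, z up.
Mind the look-alikes: they are no part of the job. There is more than one size of the bus; the one meant has the size given above.

How it is judged (in metres and radians):
On the way, in this order (a step that is already met when the one before it is completed fails the run):
1. the bus stands on its wheels on the bin's floor, released, with the lid still open (x of bus in the frame of bin between -0.15 and 0.15 m and y of bus in the frame of bin between -0.09 and 0.09 m and z of bus in the frame of bin between 0.005 and 0.022 m and angle between bus's own z axis and vertical below 0.15 rad and contact force between the fingers and bus below 0.3 N and linear speed of bus below 0.03 m/s and value of joint lid above 1.65 rad), for 0.2 s.
2. the lid is shut (value of joint lid below 0.04 rad), for 0.2 s.
3. the latch is fully home with the lid shut (value of joint latch above 0.026 m and value of joint lid below 0.04 rad), for 0.2 s.
At the end, for the whole second after the job is handed in: The bus stands on its wheels (within 0.15 rad) on the bin's floor inside the bin, at rest; the lid is shut (under 0.04 rad); the latch is home (over 26 of 30 mm); the whale, tin and yo-yo stand upright (within 0.2 rad) within 30 mm of where they began (all of step 3 and x of bus in the frame of bin between -0.15 and 0.15 m and y of bus in the frame of bin between -0.09 and 0.09 m and z of bus in the frame of bin between 0.005 and 0.022 m and angle between bus's own z axis and vertical below 0.15 rad and linear speed of bus below 0.03 m/s and distance of each of whale, tin, yoyo from where it was at the start of the episode below 0.03 m and angle between each of whale, tin, yoyo's own z axis and vertical below 0.2 rad); the robot touches nothing.
It fails at once if the robot touches the lid on its way down (between 1.0 and 0.1 rad): it must swing shut by its own weight (value of joint lid between 0.1 and 1 rad and contact force between any of the fingers, the arm and lid above 0.5 N).
It fails at once if the bus is dropped (falls free at over 0.7 m/s, some 25 mm) (contact force between the fingers and bus below 0.1 N and linear speed of bus above 0.7 m/s).
It fails at once if the whale is shoved more than 30 mm or knocked over (distance of whale from where it was at the start of the episode above 0.03 m or angle between whale's own z axis and vertical above 0.5 rad).
It fails at once if the tin is shoved more than 30 mm or knocked over (distance of tin from where it was at the start of the episode above 0.03 m or angle between tin's own z axis and vertical above 0.5 rad).
It fails at once if the yoyo is shoved more than 30 mm or knocked over (distance of yoyo from where it was at the start of the episode above 0.03 m or angle between yoyo's own z axis and vertical above 0.5 rad).
It also fails if it takes over 61 s, if anything falls off the work surface, if the arm or the gripper's body presses on something with over 40 N, if the wrist force passes 120 N, or if a joint passes its speed limit or range.

## Robot

A 7-joint arm with a two-finger parallel gripper is mounted at the origin on the work surface. World frame = base frame: x ahead of the robot, y to its left, z up, the work surface at z = 0. Lengths are in mm, angles in rad, forces in N, time in s.
With the tool pointing down it reaches from about 400 to 875 mm from the base axis. Payload 4.4 kg.
Tool frame: the origin (TCP) lies at the very end of the fingers, on their centre line; the grasp point (between the pads) lies 19 mm behind it; y points along the fingers, x is the direction in which the jaws open and shut, and the axes are right-handed (so a half turn about y gives the same grasp; the last joint's range is limited). The gripper opens to 85 mm and grips with 20 to 120 N. Pads are 22 mm wide; open, the fingers measure 114 mm over their backs; the gripper's body (76 mm by 85 mm) begins 54 mm behind the grasp point. The pads swing forward as they close: fully open they stand 13 mm farther back than shut.
Start: joints at [-1.253, 0.628, 0.038, 1.517, -0.027, 0.996, -0.02], TCP at [243.368, 602.735, 231.313] pointing down, gripper open.
Joint ranges: [-3.06, 3.06], [-0.37, 2.12], [-1.25, 1.32], [0.18, 2.47], [-1.1, 4.24], [0.23, 1.98], [-2.94, 2.94]. Speed limits (rad/s): [2.57, 2.57, 3.14, 3.14, 3.14, 3.14, 3.14].

## Interface

Orientations are given as [roll, pitch, yaw] about the fixed x, y, z axes, in that order (R = Rz(yaw) Ry(pitch) Rx(roll)).
In Python, from cell import readout, eyes, finish_job gives the robot as it stands. The module is installed in compiled form; this text tells all that it offers.
- The arm moves only by the tool apply_moves, never from a script. Its argument "commands" is a list that holds one entry, the list of rows, each a list of 6 numbers: the shift along the tool's x, y, z in units of 0.04 m (1.0 is 0.04 m), then the turn, a rotation vector about the tool's x, y, z in units of 5 degrees (1.0 is 5 degrees). A call has 1 to 8 rows; each row shifts and turns the pose as measured when the row begins, along the tool's axes as they then stand; what a row does not reach is not made up. A row lasts 1/12 s, in which the tool goes at most 41.7 mm and 7.16 degrees, less where a joint would pass 70% of its speed; a pose out of reach is approached as far as the arm can. A call with a number of a shift or a turn outside -1 to 1 is refused whole. A call with a gripper value outside its range is refused whole. "claw" is the finger opening in mm, from 0 to 85.4, set as the call begins (left out, the last holds). The fingers move at their own pace and stop on an object; the grip force is fixed at half the most. Time passes only in rows, so rows that do not move let the fingers close. It gives the time, the measured TCP pose, the force and the opening at its end, in the units of the state.
- readout.read_state(): the state, without advancing time (a new reading comes with each control period).
- eyes.get_image(name): name is "scene" or "side" or "wrist"; returns a dict with "image" (384x512x3 uint8, red, green, blue), "mtx" (3x3 intrinsics, pixels), "rvec" (rotation vector, rad) and "tvec" (3), from world to camera coordinates, as OpenCV has them. Camera axes: x right, y down, z forward; pixel columns grow to the right and rows downward; lengths in mm; the calibration is good to about 2 mm. A picture is of the moment at which its call begins. There is no depth.
- finish_job(): hands the job in, once; it reports no verdict.
The state is a dict: "clock": time; "qpos": joint angles; "qd": joint speeds; "tau": joint torques, N m; "eef_pos": TCP position; "tool_rot": TCP orientation; "force": force on the tool from outside, world axes, zero at the start; "torque": the same for the moment, N m; "width": finger opening in mm.
Only numpy, scipy, OpenCV 4.12 (cv2) and the standard library are available. Lean on these libraries where they do the work, as an engineer would, in place of code of your own. Each camera call takes 0.05 s, during which the arm holds its last target. There are 200 camera calls.

## Working session

There is one attempt and no reset: what is moved stays moved. The work goes in short steps, Python scripts to look and compute and a tool call to move; the robot and the scene stay as the last step left them, time stands still between calls to the robot, and variables do not carry over. Pictures are saved under pics/ and viewed, about 8 in all and at most 12, crops included, and the job is handed in when it is done.

Besides the shell and the picture viewer there is one more tool, called after ">>>" as a command line: name --argument value ..., lists and objects as JSON in quotes. apply_moves: Moves the arm, as the interface text tells. Shifts and turns lie within -1 to 1; 1 stands for 0.04 m of shift or 5 degrees of turn. Its arguments: {"type":"object","properties":{"commands":{"type":"array"},"claw":{"type":"number"}},"required":["commands"]}

```bash
mkdir -p pics
cat > h.py <<'E'
import numpy as np,cv2
from cell import readout,eyes,finish_job
from scipy.spatial.transform import Rotation as R
def shot(n,f,crop=None,k=1):
    d=eyes.get_image(n); im=d['image'][:,:,::-1]
    np.savez('pics/'+f+'.npz',**d)
    if crop: a,b,c,e=crop; im=im[b:e,a:c]
    if k!=1: im=cv2.resize(im,None,fx=k,fy=k,interpolation=cv2.INTER_CUBIC)
    cv2.imwrite('pics/'+f+'.png',im); return d
def ray(d,uv):
    M=R.from_rotvec(np.ravel(d['rvec'])).as_matrix();t=np.ravel(d['tvec'])
    r=M.T@np.linalg.inv(d['mtx'])@np.array([uv[0],uv[1],1.]);return -M.T@t,r/np.linalg.norm(r)
def onz(d,uv,z):
    c,r=ray(d,uv);return c+r*(z-c[2])/r[2]
def proj(d,P):
    return cv2.projectPoints(np.array(P,float).reshape(-1,3),np.array(d['rvec'],float),np.array(d['tvec'],float),np.array(d['mtx'],float),None)[0].reshape(-1,2)
def st():
    s=readout.read_state();print({k:np.round(s[k],3).tolist() for k in('clock','eef_pos','tool_rot','force','width','qpos')});return s
E
python3 - <<'E'
from h import *
s=st()
print(R.from_euler('xyz',np.ravel(s['tool_rot'])).as_matrix().round(3))
ims=[]
for n in('scene','side','wrist'):
    d=shot(n,n+'0'); c,r=ray(d,(256,192)); print(n,c.round(),r.round(2))
a=cv2.imread('pics/scene0.png');b=cv2.imread('pics/side0.png');w=cv2.imread('pics/wrist0.png')
cv2.imwrite('pics/sc.png',cv2.resize(a,(800,600),interpolation=cv2.INTER_CUBIC))
cv2.imwrite('pics/sw.png',cv2.resize(np.hstack([b,w]),(800,300),interpolation=cv2.INTER_AREA))
E
```

```text
{'clock': 0.0, 'eef_pos': [243.129, 602.147, 230.4], 'tool_rot': [-1.571, 0.002, 1.187], 'force': [-0.319, -0.007, -0.283], 'width': 85.081, 'qpos': [-1.253, 0.629, 0.038, 1.518, -0.027, 0.996, -0.02]}
[[ 0.374 -0.001 -0.927]
 [ 0.927 -0.002  0.374]
 [-0.002 -1.    -0.   ]]
scene [1122. -810.  855.] [-0.56  0.6  -0.57]
side [ -59. -549.  959.] [ 0.47  0.46 -0.75]
wrist [181. 628. 374.] [ 0.26 -0.1  -0.96]
```

View pics/sc.png

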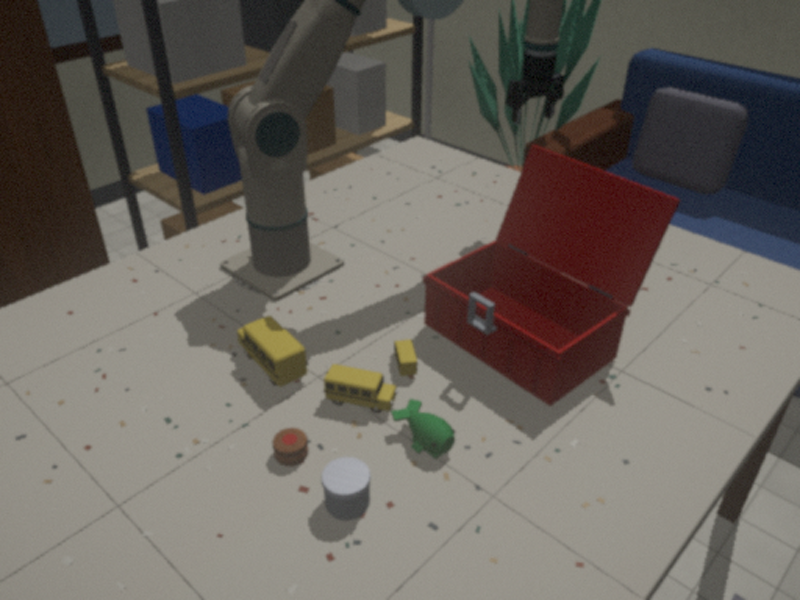

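View pics/sw.png

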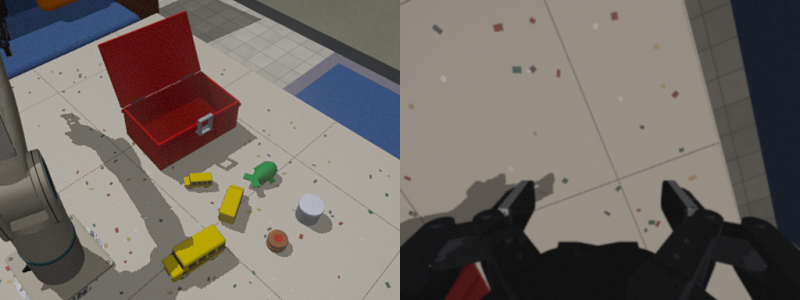

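The scene shot shows three buses: large at (272,348), medium at (360,388) and small at (405,357). I'll compare their sizes in enlarged crops.

Run:
```python
import cv2
b=cv2.imread('pics/side0.png')
cv2.imwrite('pics/c1.png',cv2.resize(b[205:365,200:410],(788,600),interpolation=cv2.INTER_CUBIC))
cv2.imwrite('pics/c2.png',cv2.resize(b[10:220,120:320],(571,600),interpolation=cv2.INTER_CUBIC))
```

```text
(no output)
```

View pics/c1.png

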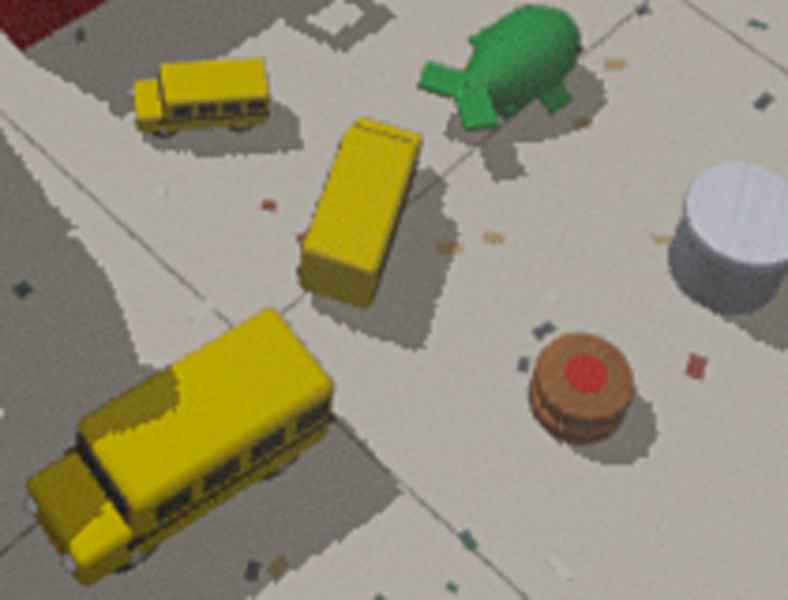

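View pics/c2.png

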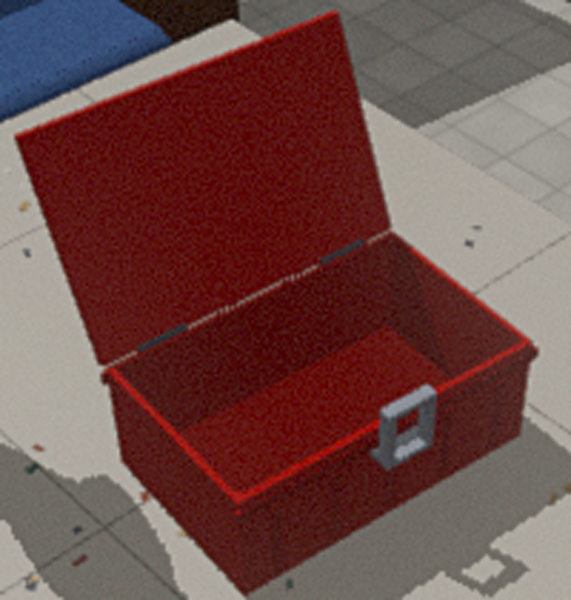

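In the crop, the medium bus is between the look-alikes: its roof runs from (358,120) to (303,248). The large bus is at the lower left and the small one at the top left. I'll measure their lengths now and fit the bin pose.

Run:
```python
from h import *
d=dict(np.load('pics/side0.npz')); e=dict(np.load('pics/scene0.npz'))
c1=lambda u,v:(200+u*210/788,205+v*160/600)
c2=lambda u,v:(120+u*200/571,10+v*210/600)
for nm,h,pts in(('med',58,[(358,120),(421,137),(373,277),(303,248)]),('large',58,[(268,310),(332,385),(135,513),(80,425)]),('large81',81,[(268,310),(332,385),(135,513),(80,425)]),('small',40,[(264,60),(268,97),(160,104),(162,65)])):
    P=np.array([onz(d,c1(*p),h) for p in pts]);print(nm,P.mean(0).round(),[np.linalg.norm(P[i]-P[i-1]).round() for i in range(4)]);print(P.round().tolist())
P=np.array([onz(d,c2(*p),125) for p in[(238,500),(533,350),(392,235),(105,368)]])
print('bin',P.round().tolist(),P.mean(0).round(),[np.linalg.norm(P[i]-P[i-1]).round() for i in range(4)])
for a,b in((0,1),(3,2),(0,3),(1,2)):
    v=P[b]-P[a];print(np.degrees(np.arctan2(v[1],v[0])).round(1))
print('scene check bin', (proj(e,P)*800/512).round().tolist())
# others
for nm,p,h in(('tin',(745,222),62),('yoyo',(585,375),34),('whale',(515,75),40)):print(nm,onz(d,c1(*p),h).round())
k=800/512
print('bonnet tip scene',onz(e,(393/k,392/k),36).round(),onz(e,(385/k,408/k),0).round())
print('scene med roof',[onz(e,(u/k,v/k),58).round().tolist() for u,v in((330,366),(383,373),(380,389),(327,379))])
```

```text
med [ 442. -198.   58.] [np.float64(98.0), np.float64(39.0), np.float64(103.0), np.float64(43.0)]
[[478.0, -159.0, 58.0], [496.0, -193.0, 58.0], [404.0, -239.0, 58.0], [389.0, -199.0, 58.0]]
large [ 280. -232.   58.] [np.float64(124.0), np.float64(57.0), np.float64(128.0), np.float64(57.0)]
[[346.0, -214.0, 58.0], [338.0, -270.0, 58.0], [211.0, -251.0, 58.0], [223.0, -195.0, 58.0]]
large81 [ 271. -240.   81.] [np.float64(121.0), np.float64(55.0), np.float64(125.0), np.float64(56.0)]
[[335.0, -222.0, 81.0], [328.0, -277.0, 81.0], [204.0, -259.0, 81.0], [216.0, -204.0, 81.0]]
small [444. -70.  40.] [np.float64(64.0), np.float64(29.0), np.float64(67.0), np.float64(30.0)]
[[479.0, -79.0, 40.0], [460.0, -101.0, 40.0], [407.0, -60.0, 40.0], [429.0, -38.0, 40.0]]
bin [[390.0, 54.0, 125.0], [697.0, 14.0, 125.0], [718.0, 216.0, 125.0], [405.0, 250.0, 125.0]] [552. 134. 125.] [np.float64(196.0), np.float64(309.0), np.float64(202.0), np.float64(315.0)]
-7.4
-6.2
85.9
84.0
scene check bin [[427.0, 274.0], [551.0, 352.0], [623.0, 306.0], [494.0, 239.0]]
tin [ 587. -362.   62.]
yoyo [ 457. -355.   34.]
whale [ 587. -194.   40.]
bonnet tip scene [ 506. -163.   36.] [ 497. -174.    0.]
scene med roof [[396.0, -208.0, 58.0], [477.0, -157.0, 58.0], [502.0, -190.0, 58.0], [418.0, -234.0, 58.0]]
```

Identified: the medium bus roof measures about 98 × 41 mm (spec 96 × 46 mm), while the large one is about 124 × 56 and the small one about 65 × 30. Its bonnet points to +x, yaw is about 28°, and its body centre is near (445,-197). The bin is at (552,134), yaw about -6.8°. I'll raise the arm and turn first.

>>> apply_moves --commands '[[[0, -1, 0, 0, 1, 0], [0, -1, 0, 0, 1, 0], [0, -1, 0, 0, 1, 0], [0, -0.8, 0, 0, 1, 0], [0, 0, 0, 0, 1, 0], [0, 0, 0, 0, 1, 0], [0, 0, 0, 0, 1, 0], [0, 0, 0, 0, 1, 0]]]' --claw 85

```text
clock: 0.82
eef_pos: [242.8, 600.7, 386.6]
tool_rot: [-1.577, 0.008, 0.458]
force: [-0.4, -0.2, -0.2]
width: 85.1
```

>>> apply_moves --commands '[[[0, 0, -1, 0, 0, 0], [0, 0, -1, 0, 0, 0], [0, 0, -1, 0, 0, 0], [0, 0, -1, 0, 0, 0], [0, 0, -1, 0, 0, 0], [0, 0, -1, 0, 0, 0], [0, 0, -1, 0, 0, 0], [0, 0, -1, 0, 0, 0]]]'

```text
clock: 1.48
eef_pos: [380.5, 311.9, 382.2]
tool_rot: [-1.573, 0.014, 0.475]
force: [1.0, 1.1, 0.1]
width: 84.9
```

>>> apply_moves --commands '[[[0, 0, -1, 0, 0, 0], [0, 0, -1, 0, 0, 0], [0, 0, -1, 0, 0, 0], [0, 0, -1, 0, 0, 0], [0, 0, -1, 0, 0, 0], [0, 0, -0.6, 0, 1, 0], [0, 0, 0, 0, 1, 0], [0, 0, 0, 0, 1, 0]]]'

```text
clock: 2.15
eef_pos: [487.1, 90.3, 383.1]
tool_rot: [-1.581, 0.011, 0.187]
force: [0.7, 0.4, 0.3]
width: 84.8
```

>>> apply_moves --commands '[[[0, 0, -0.4, 0, 1, 0], [0, 0, -0.5, 0, 1, 0], [0, 0, -0.5, 0, 1, 0], [0, 0, -0.5, 0, 1, 0], [0, 0, -0.5, 0, 1, 0], [0, 0, -0.5, 0, 1, 0], [0, 0, -0.5, 0, 1, 0], [0, 0, -0.5, 0, 1, 0]]]'

```text
clock: 2.82
eef_pos: [465.2, -64.0, 382.9]
tool_rot: [-1.587, 0.005, -0.541]
force: [-0.0, 0.3, 1.1]
width: 85.2
```

>>> apply_moves --commands '[[[0.34, 0.5, -0.44, 0, 1, 0], [0.34, 0.5, -0.44, 0, 1, 0], [0.34, 0.5, -0.44, 0, 1, 0], [0.34, 0.5, -0.44, 0, 1, 0], [0.34, 0.5, -0.44, 0, 1, 0], [0.34, 0.3, -0.44, 0, 0.9, 0], [0, 0, 0, 0, 0, 0]]]'

```text
clock: 3.4
eef_pos: [447.0, -204.6, 268.9]
tool_rot: [-1.584, -0.007, -1.087]
force: [-0.2, -0.4, 0.4]
width: 84.7
```

Run:
```python
from h import *
s=st(); d=shot('wrist','w1',None,1.5625)
```

```text
{'clock': 3.4, 'eef_pos': [446.96, -204.612, 268.932], 'tool_rot': [-1.584, -0.007, -1.087], 'force': [-0.199, -0.413, 0.386], 'width': 84.681, 'qpos': [-0.194, 0.457, 0.809, 1.911, -0.388, 0.941, -0.29]}
```

View pics/w1.png

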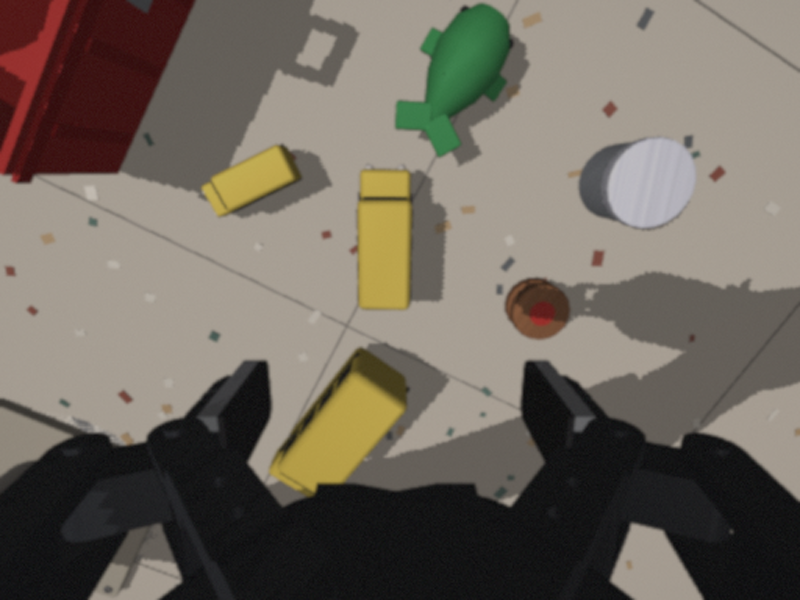

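The wrist view shows the medium bus square to the jaws: its roof spans (360,200) to (410,309) and the bonnet is at (385,185). I'll work out the offset.

Run:
```python
from h import *
d=dict(np.load('pics/w1.npz'));k=1.5625
P=np.array([onz(d,(u/k,v/k),58) for u,v in((360,201),(411,201),(409,309),(361,309))])
c=P.mean(0);v=P[0]+P[1]-P[2]-P[3];print(P.round(),c.round(1),np.degrees(np.arctan2(v[1],v[0])),np.linalg.norm(v)/2,np.linalg.norm(P[0]-P[1]))
s=readout.read_state();Rt=R.from_euler('xyz',np.ravel(s['tool_rot'])).as_matrix();print(Rt.round(3))
print('shift tool', (Rt.T@(np.array([c[0],c[1],268.9])-s['eef_pos'])/40).round(2))
```

```text
[[ 475. -159.   58.]
 [ 494. -196.   58.]
 [ 412. -238.   58.]
 [ 392. -201.   58.]] [ 443.4 -198.4   58. ] 27.06044489280922 92.96835452259555 41.703762705477736
[[ 0.469 -0.007  0.883]
 [-0.883 -0.01   0.469]
 [ 0.005 -1.    -0.011]]
shift tool [-0.15  0.01 -0.05]
```

>>> apply_moves --commands '[[[-0.15, 0.8, -0.05, 0.12, 0, 0], [0, 0.9, 0, 0, 0, 0], [0, 0.9, 0, 0, 0, 0], [0, 0.9, 0, 0, 0, 0], [0, 0.9, 0, 0, 0, 0], [0, 0.5, 0, 0, 0, 0], [0, 0, 0, 0, 0, 0]]]' --claw 85

```text
clock: 4.03
eef_pos: [454.1, -194.9, 70.0]
tool_rot: [-1.557, -0.011, -1.067]
force: [-0.6, 0.8, 0.2]
width: 84.4
```

>>> apply_moves --commands '[[[-0.05, 0, -0.28, -0.15, 0.1, 0], [0, 0.6, 0, 0, 0, 0], [0, 0.6, 0, 0, 0, 0], [0, 0.15, 0, 0, 0, 0], [0, 0, 0, 0, 0, 0]]]'

```text
clock: 4.45
eef_pos: [447.5, -199.3, 20.4]
tool_rot: [-1.565, -0.018, -1.071]
force: [-0.0, -1.2, -0.1]
width: 85.2
```

>>> apply_moves --commands '[[[0, 0.12, -0.05, 0, 0, 0.2], [0, 0, 0, 0, 0, 0], [0, 0, 0, 0, 0, 0]]]'

```text
clock: 4.7
eef_pos: [447.7, -201.3, 19.2]
tool_rot: [-1.562, -0.003, -1.07]
force: [-0.3, 0.5, 0.7]
width: 85.1
```

>>> apply_moves --commands '[[[0, 0, 0, 0, 0, 0], [0, 0, 0, 0, 0, 0], [0, 0, 0, 0, 0, 0], [0, 0, 0, 0, 0, 0], [0, 0, 0, 0, 0, 0], [0, 0, 0, 0, 0, 0], [0, 0, 0, 0, 0, 0], [0, 0, 0, 0, 0, 0]]]' --claw 20

```text
clock: 5.37
eef_pos: [449.1, -201.7, 21.9]
tool_rot: [-1.56, -0.006, -1.069]
force: [0.4, -0.2, -1.1]
width: 45.1
```

>>> apply_moves --commands '[[[0, -0.5, 0, 0, 0, 0], [0, -1, 0, 0, 0, 0], [0, -1, 0, 0, 0, 0], [0, -1, 0, 0, 0, 0], [0, -1, 0, 0, 0, 0], [0, -1, 0, 0, 0, 0], [0, -0.5, 0, 0, 0, 0], [0, 0, 0, 0, 0, 0]]]'

```text
clock: 6.03
eef_pos: [443.2, -202.0, 269.3]
tool_rot: [-1.568, 0.002, -1.073]
force: [0.4, -0.4, -0.9]
width: 45.2
```

>>> apply_moves --commands '[[[-0.85, 0, 0.47, 0, 0.8, 0], [-0.85, 0, 0.47, 0, 0.8, 0], [-0.85, 0, 0.47, 0, 0.8, 0], [-0.85, 0, 0.47, 0, 0.8, 0], [-0.85, 0, 0.47, 0, 0.8, 0], [-0.85, 0, 0.47, 0, 0.8, 0], [-0.85, 0, 0.47, 0, 0.8, 0], [-0.85, 0, 0.47, 0, 0.8, 0]]]'

```text
clock: 6.7
eef_pos: [520.0, 92.8, 265.6]
tool_rot: [-1.573, -0.0, -1.683]
force: [-0.1, -2.2, -1.2]
width: 45.6
```

>>> apply_moves --commands '[[[0, 0, 0, 0, 0, 0], [0, 0, 0, 0, 0, 0]]]'

```text
clock: 6.87
eef_pos: [521.9, 103.2, 260.9]
tool_rot: [-1.576, -0.001, -1.671]
force: [-0.4, -0.7, -1.3]
width: 45.5
```

>>> apply_moves --commands '[[[-0.83, 0, 0.5, 0, 0, 0], [0, 0, 0, 0, 0, 0], [0, 0.8, 0, 0, 0, 0], [0, 0.8, 0, 0, 0, 0], [0, 0.8, 0, 0, 0, 0], [0, 0.8, 0, 0, 0, 0], [0, 0.8, 0, 0, 0, 0], [0, 0, 0, 0, 0, 0]]]'

```text
clock: 7.53
eef_pos: [540.7, 130.0, 89.1]
tool_rot: [-1.582, -0.003, -1.672]
force: [-1.4, -0.5, -1.6]
width: 45.2
```

>>> apply_moves --commands '[[[0, 0.3, 0, 0, 0, 0], [0, 0.3, 0, 0, 0, 0], [0, 0, 0, 0, 0, 0]]]'

```text
clock: 7.78
eef_pos: [540.2, 127.1, 64.3]
tool_rot: [-1.582, -0.005, -1.675]
force: [-0.9, -0.6, -0.8]
width: 45.2
```

Run:
```python
from h import *
s=st(); d=shot('side','s1'); e=shot('scene','e1')
a=d['image'][10:220,120:320,::-1];b=e['image'][80:280,250:450,::-1]
cv2.imwrite('pics/m1.png',np.hstack([cv2.resize(a,(400,420)),cv2.resize(b,(400,420))]))
```

```text
{'clock': 7.783, 'eef_pos': [540.19, 127.142, 64.31], 'tool_rot': [-1.582, -0.005, -1.675], 'force': [-0.908, -0.589, -0.81], 'width': 45.205, 'qpos': [-0.718, 0.872, 0.723, 1.918, -0.877, 0.718, -1.133]}
```

View pics/m1.png

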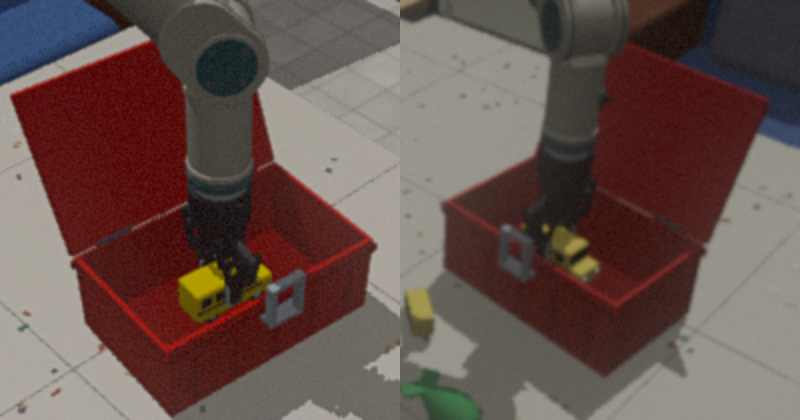

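The bus is level inside the bin at (225,290), clear of the walls. I'll lower it gently and watch the force.

>>> apply_moves --commands '[[[0, 0.3, 0, 0, 0, 0], [0, 0.2, 0, 0.1, 0, 0], [0, 0.12, 0, 0, 0, 0], [0, 0, 0, 0, 0, 0]]]'

```text
clock: 8.22
eef_pos: [545.1, 128.1, 43.3]
tool_rot: [-1.562, -0.001, -1.673]
force: [0.4, -0.0, -1.4]
width: 45.7
```

>>> apply_moves --commands '[[[0, 0.1, 0, 0, 0, 0], [0, 0, 0, 0, 0, 0]]]'

```text
clock: 8.38
eef_pos: [545.8, 128.4, 39.5]
tool_rot: [-1.561, -0.0, -1.673]
force: [0.1, 0.3, -1.7]
width: 45.2
```

>>> apply_moves --commands '[[[0, 0.1, 0, 0, 0, 0], [0, 0, 0, 0, 0, 0]]]'

```text
clock: 8.55
eef_pos: [546.4, 128.6, 35.6]
tool_rot: [-1.56, 0.0, -1.673]
force: [-0.3, 0.9, -1.0]
width: 45.2
```

>>> apply_moves --commands '[[[0, 0.1, 0, 0, 0, 0], [0, 0, 0, 0, 0, 0]]]'

```text
clock: 8.72
eef_pos: [547.7, 128.3, 34.4]
tool_rot: [-1.557, 0.002, -1.673]
force: [-0.2, 0.2, -0.5]
width: 45.3
```

>>> apply_moves --commands '[[[0, 0.1, 0, 0, 0, 0], [0, 0, 0, 0, 0, 0]]]'

```text
clock: 8.88
eef_pos: [548.9, 128.2, 34.9]
tool_rot: [-1.555, 0.006, -1.673]
force: [-0.3, 0.4, -1.2]
width: 45.2
```

>>> apply_moves --commands '[[[0, 0.1, 0, 0, 0, 0], [0, 0, 0, 0, 0, 0]]]'

```text
clock: 9.05
eef_pos: [550.4, 128.1, 34.5]
tool_rot: [-1.552, 0.01, -1.674]
force: [-0.5, -0.3, -1.3]
width: 45.7
```

Height has settled at 34.5 mm, which matches the floor (12 mm) plus the grasp height (22 mm). Releasing.

>>> apply_moves --commands '[[[0, 0, 0, 0, 0, 0], [0, 0, 0, 0, 0, 0], [0, 0, 0, 0, 0, 0], [0, 0, 0, 0, 0, 0], [0, 0, 0, 0, 0, 0], [0, 0, 0, 0, 0, 0], [0, 0, 0, 0, 0, 0], [0, 0, 0, 0, 0, 0]]]' --claw 85

```text
clock: 9.72
eef_pos: [550.6, 128.1, 33.0]
tool_rot: [-1.552, 0.009, -1.674]
force: [-0.2, 0.3, 0.3]
width: 84.8
```

>>> apply_moves --commands '[[[0, -0.3, 0, 0, 0, 0], [0, -0.6, 0, 0, 0, 0], [0, -0.9, 0, 0, 0, 0], [0, -1, 0, 0, 0, 0], [0, -1, 0, 0, 0, 0], [0, -1, 0, 0, 0, 0], [0, -1, 0, 0, 0, 0], [0, -1, 0, 0, 0, 0]]]'

```text
clock: 10.38
eef_pos: [539.1, 124.1, 310.6]
tool_rot: [-1.57, 0.0, -1.68]
force: [1.3, 0.2, -0.3]
width: 84.4
```

>>> apply_moves --commands '[[[0, -1, 0, 0, 0, 0], [0, -1, 0, 0, 0, 0], [0, -0.5, 0, 0, 0, 0], [0, 0, 0, 0, 0, 0]]]' --claw 0

```text
clock: 10.72
eef_pos: [539.4, 120.0, 425.0]
tool_rot: [-1.556, 0.005, -1.685]
force: [0.1, 0.8, -0.2]
width: 37.8
```

Run:
```python
from h import *
s=st(); d=shot('side','s2'); w=shot('wrist','w2')
a=d['image'][10:220,120:320,::-1];b=w['image'][:,:,::-1]
cv2.imwrite('pics/m2.png',np.hstack([cv2.resize(a,(400,420)),cv2.resize(b,(400,420))]))
```

```text
{'clock': 10.717, 'eef_pos': [539.436, 120.026, 424.951], 'tool_rot': [-1.556, 0.005, -1.685], 'force': [0.111, 0.849, -0.168], 'width': 37.792, 'qpos': [-0.934, 0.489, 1.099, 1.512, -0.444, 1.394, -1.497]}
```

View pics/m2.png

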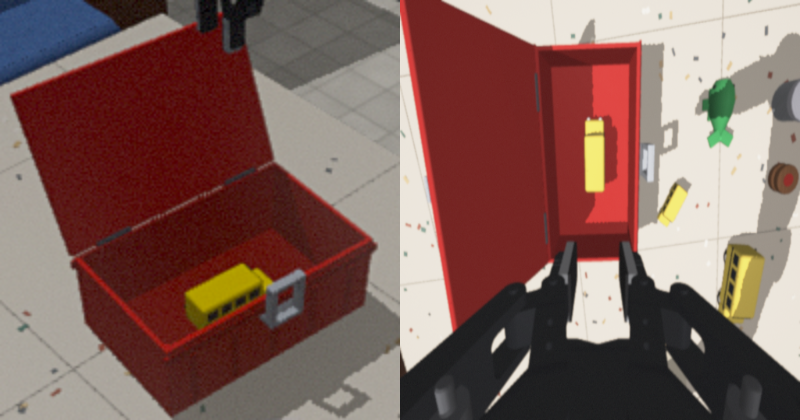

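The bus stands on the bin floor, released, seen at (225,295) in the side view and (595,155) in the wrist view. I'll now turn the tool so its flat side faces the lid and go over behind it.

>>> apply_moves --commands '[[[0, 0, 0, 0, -1, 0], [0, 0, 0, 0, -1, 0], [0, 0, 0, 0, -1, 0], [0, 0, 0, 0, -1, 0], [0, 0, 0, 0, -1, 0], [0, 0, 0, 0, -1, 0], [0, 0, 0, 0, -1, 0], [0, 0, 0, 0, -1, 0]]]'

```text
clock: 11.48
eef_pos: [528.2, 121.1, 406.5]
tool_rot: [-1.589, 0.008, -0.959]
force: [-0.1, -0.3, 0.8]
width: 0.1
```

>>> apply_moves --commands '[[[0, 0, 0, 0, -1, 0], [0, 0, 0, 0, -1, 0], [0, 0, 0, 0, -1, 0], [0, 0, 0, 0, -1, 0], [0, 0, 0, 0, -1, 0], [0, 0, 0, 0, -1, 0], [0, 0, 0, 0, -1, 0], [0, 0, 0, 0, -1, 0]]]'

```text
clock: 12.15
eef_pos: [516.8, 121.3, 389.6]
tool_rot: [-1.595, 0.05, -0.227]
force: [0.6, 0.1, -0.3]
width: 0.3
```

```bash
python3 -c "
from h import *
s=st()"
```

```text
{'clock': 12.15, 'eef_pos': [516.814, 121.315, 389.598], 'tool_rot': [-1.595, 0.05, -0.227], 'force': [0.624, 0.124, -0.304], 'width': 0.258, 'qpos': [-0.733, 0.401, 0.681, 1.57, -0.249, 1.317, -0.242]}
```

>>> apply_moves --commands '[[[0, -0.7, 0, 0.28, -1, -0.57], [-0.31, -0.2, 0.9, 0, -0.2, 0], [-0.31, -0.1, 0.9, 0, 0, 0], [-0.31, -0.1, 0.9, 0, 0, 0], [-0.31, -0.1, 0.9, 0, 0, 0], [-0.31, -0.1, 0.9, 0, 0, 0], [-0.31, -0.1, 0.9, 0, 0, 0], [-0.31, -0.1, 0.9, 0, 0, 0]]]'

```text
clock: 12.82
eef_pos: [455.8, 378.3, 435.1]
tool_rot: [-1.59, 0.025, -0.137]
force: [0.8, 0.8, 0.8]
width: 0.4
```

```bash
cat >> h.py <<'E'
B=np.array([552,134.]);by=np.radians(-6.8);C=np.array([[np.cos(by),np.sin(by)],[-np.sin(by),np.cos(by)]])
def inbin():
    s=st();print('bin xy',(C@(np.array(s['eef_pos'])[:2]-B)).round(1));return s
E
python3 -c "
from h import *
inbin()"
```

```text
{'clock': 12.817, 'eef_pos': [455.772, 378.264, 435.136], 'tool_rot': [-1.59, 0.025, -0.137], 'force': [0.83, 0.783, 0.782], 'width': 0.425, 'qpos': [-1.093, 0.463, 0.606, 1.332, -0.259, 1.456, -0.636]}
bin xy [-124.5  231.2]
```

>>> apply_moves --commands '[[[0, 0, 0.4, 0.2, 0, -0.28], [0, 0, 0, 0, 0, 0], [0, 0.7, 0, 0, 0, 0], [0, 0.7, 0, 0, 0, 0], [0, 0.7, 0, 0, 0, 0], [0, 0.7, 0, 0, 0, 0], [0, 0.5, 0, 0, 0, 0], [0, 0, 0, 0, 0, 0]]]'

```text
clock: 13.48
eef_pos: [446.0, 394.4, 284.1]
tool_rot: [-1.592, 0.019, -0.126]
force: [-0.4, -0.8, -0.1]
width: -0.2
```

Run:
```python
from h import *
inbin(); d=shot('side','s3'); e=shot('scene','e3')
a=d['image'][0:200,100:300,::-1];b=e['image'][30:230,280:480,::-1]
cv2.imwrite('pics/m3.png',np.hstack([cv2.resize(a,(400,400)),cv2.resize(b,(400,400))]))
```

```text
{'clock': 13.483, 'eef_pos': [445.991, 394.44, 284.055], 'tool_rot': [-1.592, 0.019, -0.126], 'force': [-0.446, -0.819, -0.069], 'width': -0.238, 'qpos': [-1.111, 0.564, 0.56, 1.591, -0.319, 1.11, -0.595]}
bin xy [-136.1  246.1]
```

View pics/m3.png

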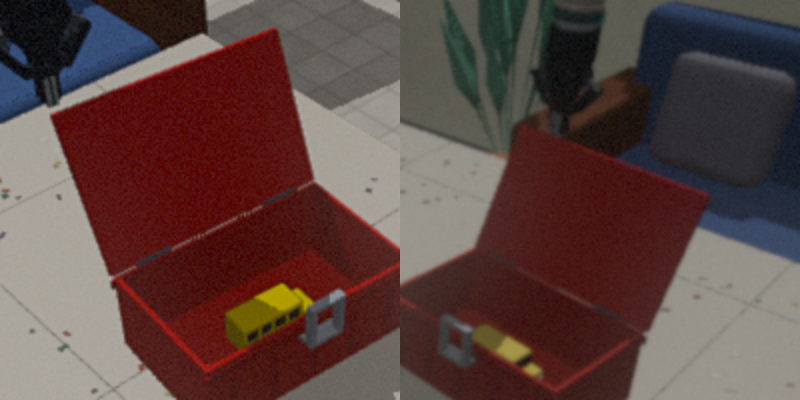

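>>> apply_moves --commands '[[[0.5, 0, 0, 0.2, 0, -0.2], [0, 0, -0.5, 0, 0, 0], [0, 0, -0.5, 0, 0, 0], [0, 0, -0.4, 0, 0, 0], [0, 0, -0.4, 0, 0, 0]]]'

```text
clock: 14.0
eef_pos: [464.4, 324.4, 295.0]
tool_rot: [-1.557, -0.013, -0.122]
force: [0.7, 2.1, 2.6]
width: 0.1
```

>>> apply_moves --commands '[[[0, 0, -0.4, 0, 0, 0], [0, 0, -0.4, 0, 0, 0]]]'

```text
clock: 14.17
eef_pos: [462.9, 291.9, 299.1]
tool_rot: [-1.551, -0.018, -0.123]
force: [0.2, -0.4, 0.6]
width: -0.1
```

```bash
python3 -c "
from h import *
inbin()"
```

```text
{'clock': 14.167, 'eef_pos': [462.924, 291.917, 299.13], 'tool_rot': [-1.551, -0.018, -0.123], 'force': [0.175, -0.357, 0.616], 'width': -0.104, 'qpos': [-1.007, 0.442, 0.584, 1.752, -0.291, 1.005, -0.439]}
bin xy [-107.1  146.3]
```

>>> apply_moves --commands '[[[0, 0.15, -0.35, 0, 0, 0], [0, 0.1, -0.35, 0, 0, 0], [0, 0.05, -0.3, 0, 0, 0]]]'

```text
clock: 14.42
eef_pos: [462.1, 249.8, 293.0]
tool_rot: [-1.541, -0.027, -0.126]
force: [-0.0, -0.0, 0.3]
width: -0.2
```

Run:
```python
from h import *
inbin(); d=shot('side','s4'); e=shot('scene','e4')
a=d['image'][0:200,100:300,::-1];b=e['image'][30:230,280:480,::-1]
cv2.imwrite('pics/m4.png',np.hstack([cv2.resize(a,(400,400)),cv2.resize(b,(400,400))]))
```

```text
{'clock': 14.417, 'eef_pos': [462.087, 249.817, 293.029], 'tool_rot': [-1.541, -0.027, -0.126], 'force': [-0.03, -0.03, 0.265], 'width': -0.192, 'qpos': [-0.958, 0.407, 0.59, 1.827, -0.288, 0.951, -0.371]}
bin xy [-103.   104.4]
```

View pics/m4.png

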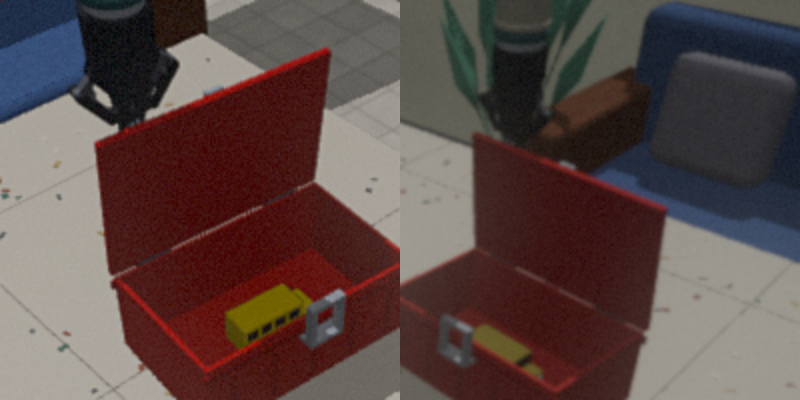

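The lid is just past upright and the finger force is about zero. One last small nudge, then I'll back away.

>>> apply_moves --commands '[[[0, 0, -0.3, 0, 0, 0], [0, 0, 0.5, 0, 0, 0], [0, -0.5, 0.7, 0, 0, 0], [0, -0.5, 0.5, 0, 0, 0], [0, -0.5, 0, 0, 0, 0], [0, -0.5, 0, 0, 0, 0], [0, -0.5, 0, 0, 0, 0], [0, 0, 0, 0, 0, 0]]]'

```text
clock: 15.18
eef_pos: [467.3, 302.8, 401.7]
tool_rot: [-1.543, -0.029, -0.128]
force: [1.8, -0.7, 0.2]
width: 0.1
```

>>> apply_moves --commands '[[[0, 0, 0, 0, 0, 0], [0, 0, 0, 0, 0, 0], [0, 0, 0, 0, 0, 0], [0, 0, 0, 0, 0, 0], [0, 0, 0, 0, 0, 0], [0, 0, 0, 0, 0, 0], [0, 0, 0, 0, 0, 0], [0, 0, 0, 0, 0, 0]]]'

```text
clock: 15.85
eef_pos: [466.2, 301.8, 399.1]
tool_rot: [-1.546, -0.026, -0.127]
force: [-0.2, 0.1, -0.8]
width: -0.5
```

>>> apply_moves --commands '[[[0, 0, 0, 0, 0, 0], [0, 0, 0, 0, 0, 0], [0, 0, 0, 0, 0, 0], [0, 0, 0, 0, 0, 0], [0, 0, 0, 0, 0, 0], [0, 0, 0, 0, 0, 0], [0, 0, 0, 0, 0, 0], [0, 0, 0, 0, 0, 0]]]'

```text
clock: 16.52
eef_pos: [466.1, 301.8, 398.8]
tool_rot: [-1.547, -0.025, -0.127]
force: [-0.2, 0.3, 0.2]
width: -0.2
```

Run:
```python
from h import *
inbin(); d=shot('side','s5'); e=shot('scene','e5')
a=d['image'][0:220,100:320,::-1];b=e['image'][60:260,260:460,::-1]
cv2.imwrite('pics/m5.png',np.hstack([cv2.resize(a,(400,400),interpolation=2),cv2.resize(b,(400,400),interpolation=2)]))
```

```text
{'clock': 16.517, 'eef_pos': [466.105, 301.819, 398.826], 'tool_rot': [-1.547, -0.025, -0.127], 'force': [-0.231, 0.327, 0.221], 'width': -0.209, 'qpos': [-1.045, 0.371, 0.62, 1.569, -0.231, 1.239, -0.516]}
bin xy [-105.2  156.5]
```

View pics/m5.png

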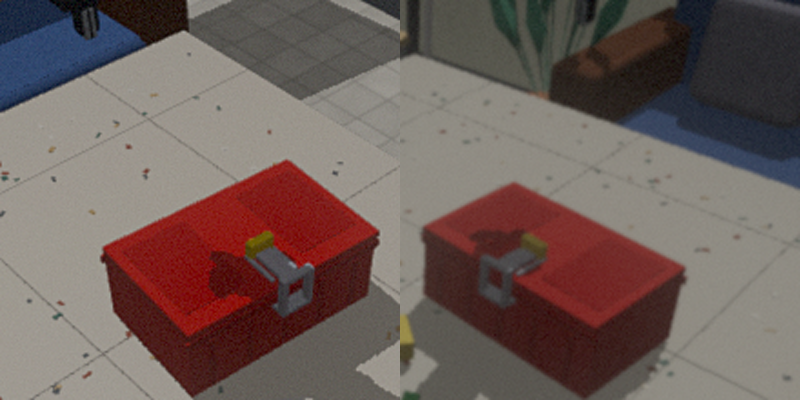

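The lid is shut, with the yellow grip at (260,241) in the side half and (533,241) in the scene half. I'll locate it in both views.

Run:
```python
from h import *
for n,o,k,y0 in(('s5',(100,0),.55,None),('e5',(260,60),.5,None)):
    d=dict(np.load('pics/'+n+'.npz'));im=d['image'].astype(int)
    m=((im[...,0]>90)&(im[...,1]>0.7*im[...,0])&(im[...,2]<0.45*im[...,0])).astype(np.uint8)
    _,l,s,c=cv2.connectedComponentsWithStats(m)
    u=np.array([246 if n=='s5' else 326,132 if n=='s5' else 180])
    i=1+np.argmin(np.linalg.norm(c[1:]-u,axis=1)-0*s[1:,4]);print(n,s[i],c[i])
    P=onz(d,c[i],157);print(P.round(1),'bin',(C@(P[:2]-B)).round(1))
    for z in(137,164):print(z,proj(d,[[*(B+C.T@np.array([x,y])),z] for x in(-20,20) for y in(-47,-33)]).round(1).tolist())
```

```text
s5 [236 127  14   9  58] [242.44827586 131.20689655]
[555.7 101.4 157. ] bin [  7.6 -31.9]
137 [[236.9, 145.3], [233.5, 142.1], [250.1, 138.7], [246.7, 135.6]]
164 [[236.8, 137.0], [233.4, 133.8], [250.3, 130.4], [246.9, 127.3]]
e5 [322 177   7   3   7] [325.         178.14285714]
[540.4 105.6 157. ] bin [ -8.1 -29.6]
137 [[317.2, 184.4], [320.5, 182.6], [327.5, 190.5], [330.9, 188.7]]
164 [[317.9, 176.5], [321.3, 174.8], [328.5, 182.5], [331.9, 180.7]]
```

>>> apply_moves --commands '[[[0.66, 0, -0.85, -0.28, 0, 0.28], [0.66, 0, -0.85, 0, 0, 0], [0.66, 0, -0.85, 0, 0, 0], [0.66, 0, -0.85, 0, 0, 0], [0, 0.8, 0, 0, 0, 0], [0, 0.8, 0, 0, 0, 0], [0, 0.8, 0, 0, 0, 0], [0, 0, 0, 0, 0, 0]]]'

```text
clock: 17.28
eef_pos: [558.9, 151.8, 300.7]
tool_rot: [-1.57, -0.007, -0.119]
force: [-1.3, 1.2, -0.2]
width: 0.0
```

```bash
python3 -c "
from h import *
inbin()"
```

```text
{'clock': 17.283, 'eef_pos': [558.897, 151.784, 300.665], 'tool_rot': [-1.57, -0.007, -0.119], 'force': [-1.275, 1.186, -0.236], 'width': 0.009, 'qpos': [-0.697, 0.509, 0.602, 1.647, -0.318, 1.078, -0.123]}
bin xy [ 4.7 18.5]
```

>>> apply_moves --commands '[[[-0.1, 0.8, 0, 0, 0, 0], [0, 0.8, 0, 0, 0, 0], [0, 0.7, 0, 0, 0, 0], [0, 0.4, 0, 0, 0, 0], [0, 0, 0, 0, 0, 0], [0, 0, 0, 0, 0, 0]]]'

```text
clock: 17.78
eef_pos: [560.7, 154.7, 195.9]
tool_rot: [-1.565, -0.014, -0.117]
force: [-0.2, -0.3, 0.8]
width: -0.2
```

Run:
```python
from h import *
inbin(); d=shot('side','s6'); e=shot('scene','e6')
a=d['image'][80:200,180:300,::-1];b=e['image'][120:240,270:390,::-1]
cv2.imwrite('pics/m6.png',np.hstack([cv2.resize(a,(400,400),interpolation=2),cv2.resize(b,(400,400),interpolation=2)]))
```

```text
{'clock': 17.783, 'eef_pos': [560.746, 154.747, 195.907], 'tool_rot': [-1.565, -0.014, -0.117], 'force': [-0.207, -0.294, 0.757], 'width': -0.247, 'qpos': [-0.654, 0.619, 0.534, 1.777, -0.408, 0.841, -0.046]}
bin xy [ 6.2 21.6]
```

View pics/m6.png

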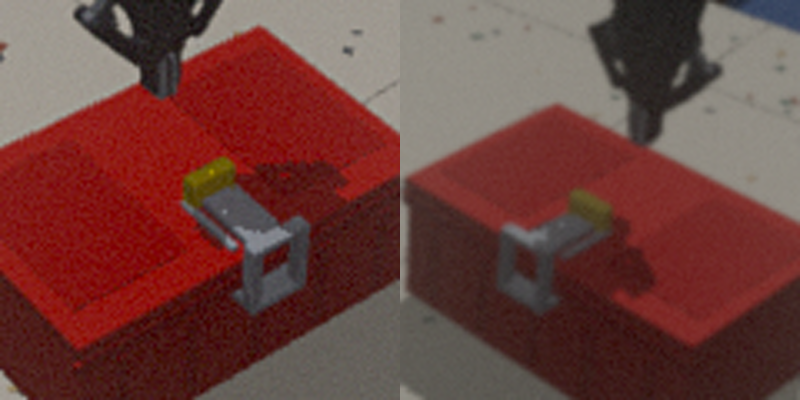

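The finger is behind the grip on the hinge side. I'll lower it to about 153 mm and push.

>>> apply_moves --commands '[[[-0.15, 0.5, 0, 0, 0, 0], [0, 0.4, 0, 0, 0, 0], [0, 0.15, 0, 0, 0, 0], [0, 0, 0, 0, 0, 0]]]'

```text
clock: 18.22
eef_pos: [561.8, 157.7, 161.5]
tool_rot: [-1.558, -0.03, -0.115]
force: [-0.0, -0.4, 0.0]
width: -0.2
```

>>> apply_moves --commands '[[[0, 0, -0.4, 0, 0, 0], [0, 0, -0.4, 0, 0, 0], [0, 0, 0, 0, 0, 0]]]'

```text
clock: 18.47
eef_pos: [561.0, 127.0, 165.2]
tool_rot: [-1.555, -0.035, -0.112]
force: [0.1, -0.8, -0.1]
width: -0.1
```

```bash
python3 -c "
from h import *
inbin()"
```

```text
{'clock': 18.467, 'eef_pos': [560.951, 127.002, 165.199], 'tool_rot': [-1.555, -0.035, -0.112], 'force': [0.095, -0.761, -0.051], 'width': -0.053, 'qpos': [-0.586, 0.636, 0.495, 1.845, -0.444, 0.73, 0.041]}
bin xy [ 9.7 -5.9]
```

>>> apply_moves --commands '[[[-0.2, 0.2, 0, -0.18, 0, 0.4], [-0.1, 0.2, 0, 0, 0, 0], [0, 0, 0, 0, 0, 0]]]'

```text
clock: 18.72
eef_pos: [552.2, 129.5, 152.6]
tool_rot: [-1.567, -0.007, -0.114]
force: [-0.5, -0.1, -0.5]
width: 0.4
```

```bash
python3 -c "
from h import *
inbin()"
```

```text
{'clock': 18.717, 'eef_pos': [552.212, 129.485, 152.59], 'tool_rot': [-1.567, -0.007, -0.114], 'force': [-0.489, -0.106, -0.541], 'width': 0.376, 'qpos': [-0.59, 0.658, 0.491, 1.848, -0.445, 0.738, 0.033]}
bin xy [ 0.7 -4.5]
```

>>> apply_moves --commands '[[[0, 0.05, -0.25, 0, 0, 0], [0, 0.05, -0.25, 0, 0, 0], [0, 0.05, -0.25, 0, 0, 0], [0, 0, 0, 0, 0, 0]]]'

```text
clock: 19.05
eef_pos: [550.1, 100.1, 147.4]
tool_rot: [-1.564, -0.011, -0.11]
force: [-0.6, -0.7, 0.3]
width: -0.1
```

>>> apply_moves --commands '[[[0, 0.04, -0.2, 0, 0, 0], [0, 0, 0, 0, 0, 0]]]'

```text
clock: 19.22
eef_pos: [549.5, 90.8, 146.3]
tool_rot: [-1.562, -0.013, -0.111]
force: [-0.4, -0.8, -0.2]
width: -0.0
```

```bash
python3 -c "
from h import *
inbin()"
```

```text
{'clock': 19.217, 'eef_pos': [549.502, 90.793, 146.287], 'tool_rot': [-1.562, -0.013, -0.111], 'force': [-0.381, -0.767, -0.24], 'width': -0.047, 'qpos': [-0.515, 0.649, 0.473, 1.887, -0.451, 0.698, 0.112]}
bin xy [  2.6 -43.2]
```

>>> apply_moves --commands '[[[0, -0.08, -0.15, 0, 0, 0], [0, 0, 0, 0, 0, 0]]]'

```text
clock: 19.38
eef_pos: [548.2, 84.9, 149.2]
tool_rot: [-1.561, -0.011, -0.111]
force: [0.0, -0.6, 0.3]
width: 0.0
```

>>> apply_moves --commands '[[[0, 0, -0.15, 0, 0, 0], [0, 0, 0, 0, 0, 0]]]'

```text
clock: 19.55
eef_pos: [548.1, 85.5, 149.3]
tool_rot: [-1.552, -0.011, -0.108]
force: [-0.2, -1.2, -0.8]
width: -0.3
```

>>> apply_moves --commands '[[[0, 0, -0.15, 0, 0, 0], [0, 0, 0, 0, 0, 0]]]'

```text
clock: 19.72
eef_pos: [548.0, 85.2, 149.4]
tool_rot: [-1.545, -0.011, -0.103]
force: [0.4, 0.2, -1.1]
width: 0.0
```

```bash
python3 -c "
from h import *
inbin()"
```

```text
{'clock': 19.717, 'eef_pos': [548.022, 85.191, 149.379], 'tool_rot': [-1.545, -0.011, -0.103], 'force': [0.431, 0.214, -1.122], 'width': 0.02, 'qpos': [-0.487, 0.637, 0.457, 1.893, -0.459, 0.698, 0.144]}
bin xy [  1.8 -48.9]
```

Motion has stalled at bin y = -48.9, which looks like the end stop. One firmer push, then I'll back off and look.

>>> apply_moves --commands '[[[0, 0, -0.3, 0, 0, 0], [0, 0, -0.3, 0, 0, 0]]]'

```text
clock: 19.88
eef_pos: [547.7, 84.0, 149.6]
tool_rot: [-1.516, -0.011, -0.09]
force: [3.3, 30.1, 1.9]
width: -0.3
```

>>> apply_moves --commands '[[[0, 0, 0.5, 0, 0, 0], [0, -0.4, 0.5, 0, 0, 0], [0, -0.8, 0, 0, 0, 0], [0, -0.8, 0, 0, 0, 0], [0, -0.8, 0, 0, 0, 0], [0, 0, 0, 0, 0, 0]]]'

```text
clock: 20.38
eef_pos: [548.6, 117.0, 266.1]
tool_rot: [-1.52, -0.007, -0.086]
force: [0.8, -1.1, -0.1]
width: 0.0
```

Run:
```python
from h import *
inbin(); d=shot('side','s7'); e=shot('scene','e7')
a=d['image'][100:180,200:280,::-1];b=e['image'][140:220,280:360,::-1]
cv2.imwrite('pics/m7.png',np.hstack([cv2.resize(a,(400,400),interpolation=2),cv2.resize(b,(400,400),interpolation=2)]))
def box(n):
    im=np.load('pics/%s.npz'%n)['image'].astype(int)[100:180,220:260]
    m=(im[...,0]>70)&(im[...,1]>.7*im[...,0])&(im[...,2]<.55*im[...,0]);v,u=np.nonzero(m);return np.array([u.mean()+220,v.mean()+100])
p,q=box('s6'),box('s7');d0=dict(d);print(p,q,'moved',C@(onz(d0,q,157)-onz(d0,p,157))[:2])
```

```text
{'clock': 20.383, 'eef_pos': [548.558, 116.993, 266.126], 'tool_rot': [-1.52, -0.007, -0.086], 'force': [0.827, -1.078, -0.08], 'width': 0.006, 'qpos': [-0.585, 0.497, 0.537, 1.757, -0.362, 0.963, 0.019]}
bin xy [ -1.4 -17.3]
[241.96268657 134.02985075] [249.88489209 140.52517986] moved [  1.87917926 -29.43979639]
```

View pics/m7.png

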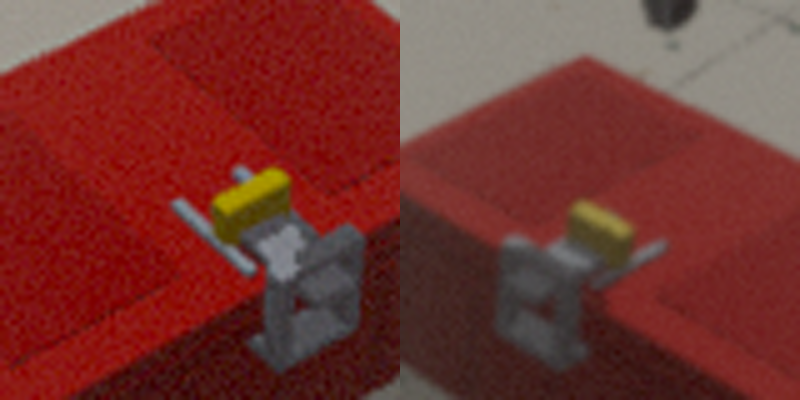

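The grip moved 29.4 mm and met a 30 N stop. The bolt is through the keeper and the arm is clear, so I'm handing in.

```bash
python3 -c "
from h import *
print(finish_job())"
```

```text
the job is handed in; nothing more can be done
None
```

I set the medium yellow bus (roof about 98 × 41 mm, the one matching the given size) down on its wheels on the bin floor. I then nudged the lid past upright, backed off so it swung shut on its own, and pushed the latch home. I handed the job in at about 20.4 s; no verdict is reported.

- **Latch:** the images show the yellow grip moved about 29 mm towards the keeper, with a firm stop of about 30 N at the end. The last picture shows the bolt through the keeper.
- **Lid:** it looked shut in both camera views, and the fingers were well clear while it fell.
- **Bus:** I last saw it upright in the bin just before the lid tipped; it is hidden now that the lid is shut.
- **Whale, tin and yo-yo:** I did not re-measure them. The arm never worked close to them after picking up the bus.
- **Weak check:** the force reading stayed near zero during the bus touchdown and most of the latch push. I judged those contacts from the height and position stalling instead.

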